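Clamp the scraper in the cleaning jig

ROBOT

A 7-joint arm with a two-finger parallel gripper is mounted at the origin on the work surface. World frame = base frame: x ahead of the robot, y to its left, z up, the work surface at z = 0. Lengths are in mm, angles in rad, forces in N, time in s.
With the tool pointing down it reaches from about 425 to 950 mm from the base axis. Payload 16.7 kg.
Tool frame: the origin (TCP) lies between the finger pads; the fingertips stand env.tip_reach ahead of it and the grasp point (between the pads) lies 6 mm ahead of it (env.tip_reach is the distance from the TCP to the fingertips, in mm); z points along the fingers, y is the line along which they close (so a half turn about z gives the same grasp; the last joint's range is limited). The gripper opens to 94 mm and grips with 3 to 60 N. Pads are 16 mm wide; open, the fingers measure 119 mm over their backs; the gripper's body (75 mm by 177 mm) begins 78 mm behind the grasp point.
Start: joints at [-1.488, 0.426, 0.074, 1.606, -0.034, 1.111, -0.067], TCP at [155.732, 656.752, 230.467] pointing down, gripper open.
Joint ranges: [-2.85, 2.85], [-0.5, 2.14], [-1.23, 1.37], [0.21, 2.46], [-1.02, 4.16], [0.16, 2.05], [-2.73, 2.73]. Speed limits (rad/s): [1.89, 1.89, 2.39, 2.39, 3.01, 3.01, 3.01].

INTERFACE

Orientations are given as [roll, pitch, yaw] about the fixed x, y, z axes, in that order (R = Rz(yaw) Ry(pitch) Rx(roll)).
In Python, from station import env gives the robot as it stands.
- The arm moves only by the shell command python3 -m crank 'ROWS' [FORCE]. ROWS is JSON, a list of rows, each a list of 7 numbers: the shift along the tool's x, y, z normalised to -1 to 1, where 1 is 30 cm, then the turn, a rotation vector about the tool's x, y, z normalised to -1 to 1, where 1 is pi/4 rad, then the closure, from -1 (fully open) to 1 (shut). In form: [[dx, dy, dz, rx, ry, rz, grip], ...]. A call has 1 to 5 rows; each row is the pose to reach, as a shift and turn from the pose commanded when the call began, along the tool's axes at that moment; what a row does not reach only later rows make up. A row lasts 1/10 s, in which the tool goes at most 50 mm and 8.59 degrees, less where a joint would pass 70% of its speed; a pose out of reach is approached as far as the arm can. A call with a number of a shift or a turn outside -1 to 1 is refused whole. A call with a gripper value outside its range is refused whole. The fingers move at their own pace and stop on an object; FORCE is the grip in N (left out, the last holds). Time passes only in rows, so rows that repeat a pose let the fingers close. It gives the time, the measured TCP pose, the force and the opening at its end, in the units of the state.
- env.observe(): the state, without advancing time (a new reading comes with each control period).
- env.grab_frame(name): name is "side" or "top" or "wrist"; returns the picture (384x512x3 uint8, blue, green, red); there is no depth.
- env.camera_model(name): a dict with "K" (3x3 intrinsics, pixels), "cam_to_world" (4x4, takes a point from camera to world coordinates). Camera axes: x right, y down, z forward; pixel columns grow to the right and rows downward; lengths in mm; the calibration is good to about 2 mm. A picture is of the moment at which its call begins: read the wrist's pose just before it. camera_model takes no time and is no camera call; for the wrist camera it gives the pose at the moment of the call.
- env.finish_job(): hands the job in, once; it reports no verdict.
The state is a dict: "time": time; "joint_positions": joint angles; "dq": joint speeds; "joint_efforts": joint torques, N m; "tool_pos": TCP position; "tool_rot": TCP orientation; "force": force on the tool from outside, world axes, zero at the start; "torque": the same for the moment, N m; "opening": finger opening in mm.
Only numpy, scipy, OpenCV 4.12 (cv2) and the standard library are available. Lean on these libraries where they do the work, as an engineer would, in place of code of your own. Each camera call takes 0.05 s, during which the arm holds its last target. There are 200 camera calls.

TASK

Put the stainless scraper flat in the cleaning jig, its blade between the two side rails and its edge slid gently right up against the end fence, while the toggle clamp is still open. Then let go of it and push the clamp's handle down over centre, without forcing it, until it rests firmly on its rubber stop, so that the pad holds the blade. Leave the other things where they are.

Things in the scene. Friction and masses are not known exactly. Their poses are not given: they have to be found in the camera images.
- jig: fixed plywood board 435 (x -195 to 240) x 120 (y) x 18 mm thick with nest and toggle clamp. Origin: on its underside, below the fence face. +x points from the scraper's place to the clamp's handle, z up. Two side rails (x -80 to 0, 76 mm apart inside, 8 mm high above the board) take the blade and end at the fence at x = 0; the scraper's handle lies on bare board at x below -95
- fence: aluminium end fence across the nest, 8 mm high, 100 mm wide, fixed to the jig. Origin: on the board's top, middle of the face that the blade's edge must touch; +x points away from the scraper (the jig's axes). With the clamp open, pushing the scraper on it with over 35 N is too much
- pivot (a point): pivot axis of the clamp's handle, 78 mm above the shelf, 90 mm beyond the fence face, along the jig's y. A crank and link join the handle to the clamp bar, whose own pivot is 30 mm beyond the fence, 48 mm above the shelf
- lever (a joint): clamp handle angle, rad: 0 fully raised (1.134 rad above level, leaning to the jig's +x), growing as it is pushed down; starts at 0 to 0.1; dead centre at 1.134 (level). Pivot friction about 0.6 Nm: it stays where it is left and need not drop home by itself. A rubber-headed stop screw under it ends the travel between 1.18 and 1.30, set differently each time and not reported: feel for it
- handle_grip (a point): point on the upper face of the handle's black sleeve, 115 mm from the pivot. x outward along the handle, y along the pivot axis, z out of the upper face. Sleeve 60 long (80 to 140 mm from the pivot), 24 wide, 14 thick. Pushing here takes about 5 N, up to about 8 N at lever 0.9 to 1.1, less past centre, then it rises hard on the stop (screw 70 mm from the pivot). Over 40 N bends it
- bar (a joint): angle of the clamp bar, rad: 0 with the handle fully raised, about 0.85 when level. Its pad hangs over the blade's place even when open (pad at 24 to 44 mm before the fence, underside about 55 mm above the board), so the scraper must be laid down with its edge more than 50 mm short of the fence and slid in beneath
- pad (a joint): compression of the sprung rubber pad (diameter 20 mm) under the bar's end, m: 0 free, about 0.001 to 0.003 when clamped on the blade (12 N per mm). It comes down 35 mm before the fence face
- scraper_grip (a point): grip place on the handle of the one-piece stainless scraper, half-way up (9 mm above its underside). Scraper 185 long, about 200 g: handle 90 x 26 wide x 18 thick (72 mm behind to 17 mm ahead of this point), neck 20 x 40 x 9, blade 75 long x 70 wide x 6 thick, undersides flush, lying flat. +x points to the blade's edge, 112.5 mm away, z up
- scraper: the same scraper, origin at the middle of its length and width on its underside; same axes
- scraper_edge (a point): middle of the blade's edge, on its underside; same axes
- tin: red steel paint tin, diameter 107, 120 high mm, origin at its underside
- tub: transparent tub with white clip-on cover, 138 x 178 x 83 high mm, origin at its underside
- roller: green plastic roller cage with handle, lying, 300 long, 48 high mm, origin at its underside
- pot: small terracotta pot, diameter 90, 80 high mm, origin at its underside
- brush: paint brush lying flat
- tape: roll of paper tape lying flat, diameter 100, 25 high mm, origin at its underside
- sanding: cork sanding block, 100 x 65 x 32 high mm, origin at its underside
Things that resemble listed ones, but are neither listed nor needed, are in the scene too. There is more than one size of the scraper; the job needs the smallest.

How it is judged:
By the outcome, as a careful person would: the job done as asked, in the order asked, and still so for the second after the job is handed in, with the robot touching nothing.
It also fails if it takes over 69 s, if anything falls off the work surface, if the arm or the gripper's body presses on something with over 40 N, if the wrist force passes 120 N, or if a joint passes its speed limit or range.

## Working session

There is one attempt and no reset: what is moved stays moved. The work goes in short steps, Python scripts to look and compute and a shell command to move; the robot and the scene stay as the last step left them, time stands still between calls to the robot, and variables do not carry over. Pictures are saved under pics/ and viewed, on a budget of 10 in all, crops included, one or two more only if the job needs it, and the job is handed in when it is done.

```bash
mkdir -p pics; ls
python3 - <<'E'
from station import env
import cv2,numpy as np
o=env.observe();print(o,env.tip_reach)
for n in("top","side"):
    cv2.imwrite(f"pics/{n}0.png",cv2.resize(env.grab_frame(n),(800,600),interpolation=cv2.INTER_CUBIC))
    m=env.camera_model(n);print(n,np.round(m["K"],1).tolist(),np.round(m["cam_to_world"],3).tolist())
E
```

```text
pics
{'time': 0.0, 'joint_positions': array([-1.48748493,  0.42674247,  0.07384917,  1.60663077, -0.03409747,
        1.11080939, -0.06708329]), 'dq': array([ 0.00128865, -0.00051433, -0.0008284 ,  0.00101672,  0.00084818,
       -0.00099041, -0.00174059]), 'joint_efforts': array([-9.49633286e-04, -9.35843968e+01,  3.66602294e+00, -4.54184210e+01,
       -4.89316788e-02,  2.03141203e-02,  1.70588155e-04]), 'tool_pos': array([155.66340026, 656.36808348, 229.75808347]), 'tool_rot': array([-3.14026588e+00,  1.00890278e-04,  2.90876833e+00]), 'force': array([-0.01308492, -1.06585111, -0.20091014]), 'torque': array([-0.02939011,  0.025609  , -0.00122911]), 'opening': 94.1106159512247} 25.0
top [[347.7, 0.0, 254.8], [0.0, 347.7, 194.9], [0.0, 0.0, 1.0]] [[0.013, -0.985, 0.172, 304.903], [-1.0, -0.011, 0.016, 31.507], [-0.014, -0.172, -0.985, 1370.834], [0.0, 0.0, 0.0, 1.0]]
side [[480.1, 0.0, 255.4], [0.0, 480.1, 190.1], [0.0, 0.0, 1.0]] [[0.984, -0.119, 0.133, 311.296], [-0.178, -0.676, 0.715, -1134.135], [0.005, -0.727, -0.687, 1272.714], [0.0, 0.0, 0.0, 1.0]]
```

View pics/top0.png

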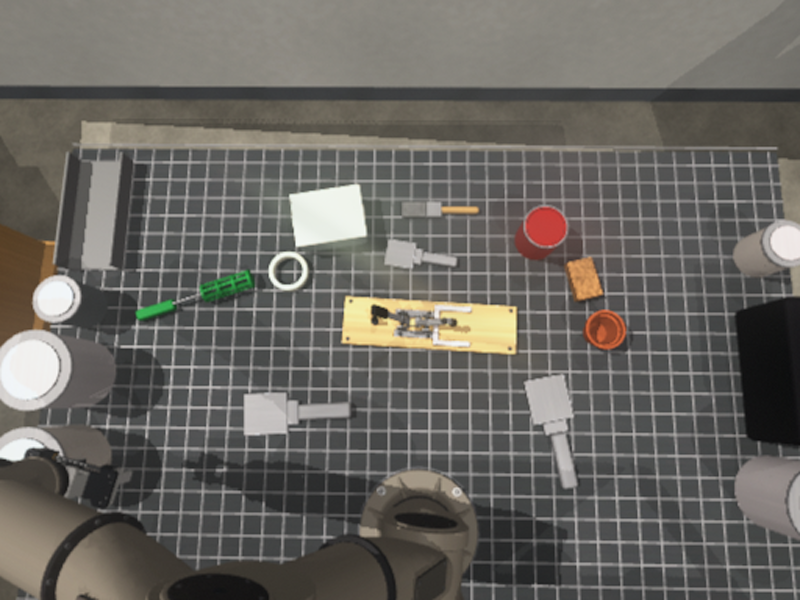

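View pics/side0.png

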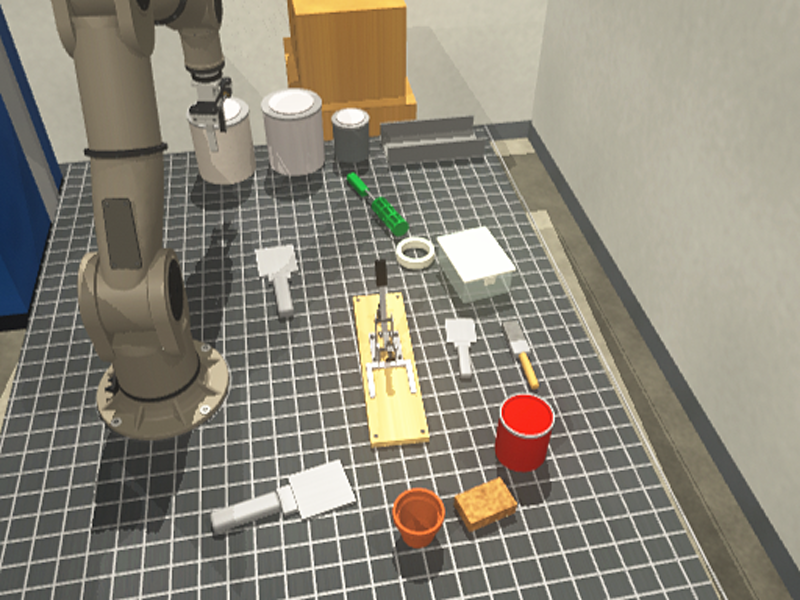

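Three scrapers could be taken for it (top view, 800 px): (265,413), (550,400) and (402,254). The one at (402,254)–(455,262) is clearly the smallest; the brush at (440,210) has a wooden handle. The jig is at (345..517, 297..354), with its handle to the image's left (+y).

```bash
cat > h.py <<'E'
from station import env
import cv2,numpy as np
def p2w(m,px,z):
    K=np.array(m["K"]);T=np.array(m["cam_to_world"])
    d=T[:3,:3]@np.linalg.solve(K,[px[0],px[1],1]);o=T[:3,3]
    return o+d*(z-o[2])/d[2]
def w2p(m,P):
    T=np.array(m["cam_to_world"]);c=T[:3,:3].T@(np.array(P,float)-T[:3,3]);q=np.array(m["K"])@c
    return q[:2]/q[2]
def crop(n,u0,v0,w,h,s,name):
    im=env.grab_frame(n);c=im[v0:v0+h,u0:u0+w]
    cv2.imwrite(f"pics/{name}.png",cv2.resize(c,None,fx=s,fy=s,interpolation=cv2.INTER_CUBIC))
E
python3 - <<'E'
from h import *
m=env.camera_model("top");s=1.5625
for n,px,z in[("jig",(345,297),18),("jig",(517,307),18),("jig",(515,354),18),("jig",(342,344),18),("edgeL",(386,263),6),("edgeR",(389,240),6),("hend",(456,262),18),("largeA",(244,413),6),("largeB",(350,411),18)]:
    print(n,np.round(p2w(m,np.array(px)/s,z),1))
crop("top",210,140,130,95,6,"top1")
E
```

```text
jig [558.6 188.3  18. ]
jig [ 537.5 -246.2   18. ]
jig [ 419.2 -238.4   18. ]
jig [439.  192.3  18. ]
edgeL [651.4  86.2   6. ]
edgeR [713.1  79.5   6. ]
hend [652.7 -93.4  18. ]
largeA [266.2 431.2   6. ]
largeB [274.9 167.6  18. ]
```

View pics/top1.png

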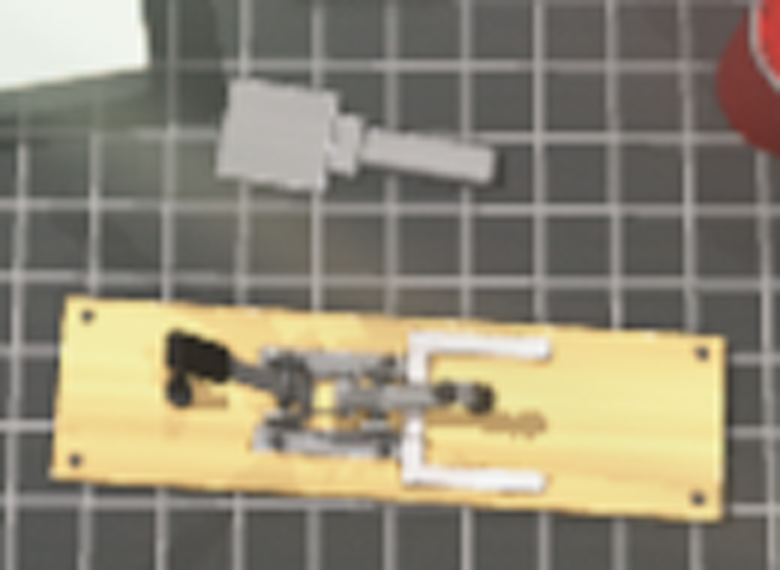

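```bash
cat >> h.py <<'E'
def fit(loc,W):
    # 2D rigid fit local->world : yaw, t, residuals
    loc=np.array(loc,float);W=np.array(W)[:,:2];a=loc-loc.mean(0);b=W-W.mean(0)
    th=np.arctan2((a[:,0]*b[:,1]-a[:,1]*b[:,0]).sum(),(a*b).sum())
    R=np.array([[np.cos(th),-np.sin(th)],[np.sin(th),np.cos(th)]]);t=W.mean(0)-R@loc.mean(0)
    return th,t,W-(loc@R.T+t)
E
python3 - <<'E'
from h import *
m=env.camera_model("top")
f=lambda px,z:p2w(m,(np.array(px)+.5)/6-.5+np.array([210,140]),z)
W=[f(p,18) for p in[(67,296),(724,338),(721,521),(52,480)]]
th,t,r=fit([(240,-60),(-195,-60),(-195,60),(240,60)],W);print("jig",th,t,np.round(r,1).tolist())
loc=[(92.5,-35),(92.5,35),(17.5,-35),(17.5,35),(-92.5,-13),(-92.5,13)]
W=[f(p,z) for p,z in[((230,78),6),((216,177),6),((338,92),6),((325,190),6),((496,145),18),((492,185),14)]]
th,t,r=fit(loc,W);print("scr",th,t,np.round(r,1).tolist())
R=np.array([[np.cos(th),-np.sin(th)],[np.sin(th),np.cos(th)]]);print("grip",R@[-20,0]+t)
E
```

```text
jig 1.5194379728032805 [489.83459044 -47.28753538] [[1.2, -0.6], [0.0, 1.3], [-0.2, -0.0], [-1.0, -0.7]]
scr 1.4257376498599785 [669.96282233  -2.90341374] [[-0.6, 0.2], [-0.6, -1.6], [1.0, 1.1], [2.0, -0.8], [-0.5, 1.2], [-1.3, -0.1]]
grip [667.07181251 -22.69336225]
```

```bash
cat >> h.py <<'E'
from scipy.spatial.transform import Rotation as Ro
def go(P,yaw,tilt=None):
    o=env.observe();R=Ro.from_euler('xyz',o["tool_rot"]);T=Ro.from_euler('xyz',[np.pi,0,yaw]) if tilt is None else tilt
    d=R.inv().apply(np.array(P)-o["tool_pos"])/300;r=(R.inv()*T).as_rotvec()/(np.pi/4)
    print("at",np.round(o["tool_pos"],1),np.round(o["tool_rot"],3),"F",np.round(o["force"],1),"t",round(o["time"],2),"| d",np.round(d,4),"r",np.round(r,4))
E
python3 -c "
from h import *
go([300,430,230],2.3);go([667,-23,230],1.4257)"
```

```text
at [155.7 656.5 229.9] [-3.141  0.     2.909] F [-0.7 -0.5  0.9] t 0.15 | d [-6.423e-01 -6.235e-01  4.000e-04] r [-1.200e-03  5.000e-04  7.751e-01]
at [155.7 656.5 229.9] [-3.141  0.     2.909] F [-0.7 -0.5  0.9] t 0.15 | d [-2.1811e+00 -1.8105e+00  1.7000e-03] r [-1.0000e-03  1.0000e-03  1.8883e+00]
```

```bash
python3 -m crank '[[-0.64,-0.62,0,0,0,0.77,-1],[-0.64,-0.62,0,0,0,0.77,-1],[-0.64,-0.62,0,0,0,0.77,-1],[-0.64,-0.62,0,0,0,0.77,-1],[-0.64,-0.62,0,0,0,0.77,-1]]'
python3 -c "
from h import *
go([480,205,225],1.75)"
```

```text
time: 0.65
tool_pos: [291.0, 444.2, 230.4]
tool_rot: [-3.141, -0.0, 2.298]
force: [0.7, 1.2, 0.4]
opening: 94.1
at [291.  444.2 230.4] [-3.141 -0.     2.298] F [0.7 1.2 0.4] t 0.65 | d [-1.0144 -0.0592  0.0178] r [-2.000e-04 -1.000e-04  6.975e-01]
```

```bash
python3 -m crank '[[-0.85,-0.05,0,0,0,0.7,-1],[-0.85,-0.05,0,0,0,0.7,-1],[-0.85,-0.05,0,0,0,0.7,-1],[-0.85,-0.05,0,0,0,0.7,-1],[-0.85,-0.05,0,0,0,0.7,-1]]'
python3 -c "
from h import *
go([667,-23,180],1.4257)"
```

```text
time: 1.15
tool_pos: [447.2, 249.1, 230.6]
tool_rot: [3.141, -0.0, 1.75]
force: [0.2, 0.8, 0.1]
opening: 94.2
at [447.2 249.1 230.6] [ 3.141 -0.     1.75 ] F [0.2 0.8 0.1] t 1.15 | d [-1.0233  0.5587  0.1685] r [ 1.000e-04 -5.000e-04  4.135e-01]
```

```bash
python3 -m crank '[[-0.15,0.08,0,0,0,0.1,-1],[-0.3,0.16,0,0,0,0.2,-1],[-0.45,0.24,0,0,0,0.3,-1],[-0.6,0.32,0,0,0,0.413,-1],[-0.75,0.4,0,0,0,0.413,-1]]'
python3 -c "
from h import *
go([667,-23,180],1.4257)"
```

```text
time: 1.65
tool_pos: [603.3, 53.8, 230.4]
tool_rot: [-3.142, -0.0, 1.427]
force: [0.8, 0.3, 1.4]
opening: 93.8
at [603.3  53.8 230.4] [-3.142 -0.     1.427] F [0.8 0.3 1.4] t 1.65 | d [-0.223   0.247   0.1681] r [-0.     -0.0001  0.0017]
```

```bash
python3 -m crank '[[-0.11,0.12,0.06,0,0,0,-1],[-0.223,0.247,0.12,0,0,0,-1],[-0.223,0.247,0.168,0,0,0.0017,-1],[-0.223,0.247,0.168,0,0,0.0017,-1]]'
python3 - <<'E'
from h import *
go([667,-23,40],1.4257)
m=env.camera_model("wrist");im=env.grab_frame("wrist")
for n,p in[("grip",(667,-23,18)),("edge",(683,89,6))]:print(n,w2p(m,p))
cv2.imwrite("pics/w1.png",cv2.resize(im,(768,576),interpolation=cv2.INTER_CUBIC))
E
```

```text
time: 2.05
tool_pos: [665.3, -22.9, 177.4]
tool_rot: [-3.138, 0.002, 1.426]
force: [-1.0, -0.0, -1.0]
opening: 93.9
at [665.3 -22.9 177.4] [-3.138e+00  2.000e-03  1.426e+00] F [-1. -0. -1.] t 2.05 | d [0.0013 0.0073 0.458 ] r [-0.0048  0.0023  0.0002]
grip [256.2046133 184.2441291]
edge [256.01379861  65.15781632]
```

View pics/w1.png

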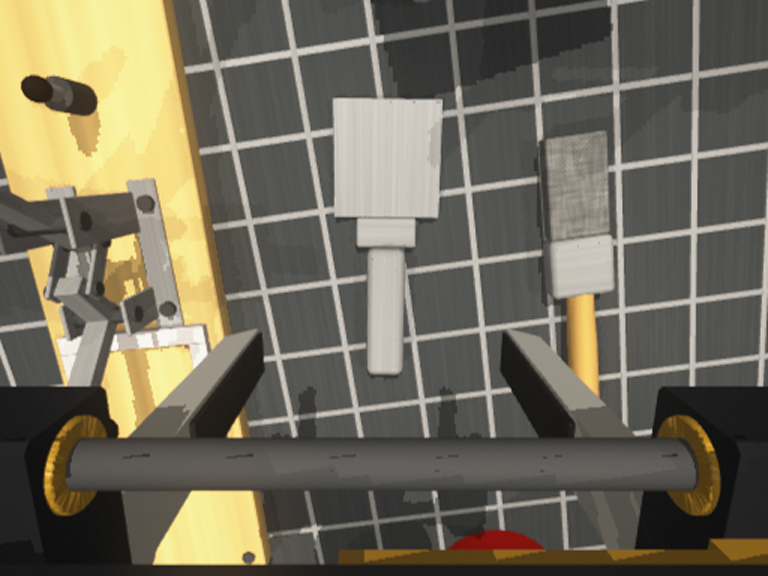

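The close wrist view confirms the chosen scraper. Its edge is centred at (387,98) and its handle at (386,247–374), within 2 mm of the prediction. Going down.

```bash
python3 -m crank '[[0.001,0.01,0.15,-0.0048,0.0023,0,-1],[0.001,0.01,0.3,-0.0048,0.0023,0,-1],[0.001,0.01,0.42,-0.0048,0.0023,0,-1],[0.001,0.01,0.45,-0.0048,0.0023,0,-1],[0.001,0.01,0.45,-0.0048,0.0023,0,-1]]'
python3 -c "
from h import *
go([668,-23,28],1.4257)"
```

```text
time: 2.6
tool_pos: [668.9, -20.1, 45.4]
tool_rot: [3.139, -0.002, 1.43]
force: [0.5, -0.2, 0.6]
opening: 94.1
at [668.9 -20.1  45.4] [ 3.139e+00 -2.000e-03  1.430e+00] F [ 0.5 -0.2  0.6] t 2.6 | d [-0.0101 -0.0018  0.0579] r [ 0.0035 -0.0025  0.0055]
```

```bash
python3 -m crank '[[-0.005,-0.002,0.03,0,0,0,-1],[-0.007,-0.002,0.055,0.0,0,0,-1],[-0.007,-0.002,0.055,0,0,0,-1]]'
python3 -c "
from h import *
go([668,-23,28],1.4257)"
```

```text
time: 2.9
tool_pos: [668.4, -23.3, 28.7]
tool_rot: [3.138, -0.002, 1.429]
force: [-0.6, 0.3, 0.8]
opening: 94.2
at [668.4 -23.3  28.7] [ 3.138e+00 -2.000e-03  1.429e+00] F [-0.6  0.3  0.8] t 2.9 | d [ 0.0007 -0.0016  0.0023] r [ 0.005  -0.0026  0.0037]
```

```bash
python3 -m crank '[[0,0,0.002,0.005,-0.0026,0,0],[0,0,0.002,0.005,-0.0026,0,1],[0,0,0.002,0.005,-0.0026,0,1],[0,0,0.002,0.005,-0.0026,0,1],[0,0,0.002,0.005,-0.0026,0,1]]' 30
python3 -m crank '[[0,0,0,0,0,0,1],[0,0,0,0,0,0,1],[0,0,0,0,0,0,1]]'
python3 -c "
from h import *
go([668,-23,28],1.4257)"
```

```text
time: 3.4
tool_pos: [668.6, -23.4, 28.1]
tool_rot: [-3.142, 0.0, 1.429]
force: [-0.6, -0.2, -0.9]
opening: 57.6
time: 3.7
tool_pos: [668.5, -23.4, 28.0]
tool_rot: [-3.141, 0.0, 1.429]
force: [-0.5, 0.0, -0.2]
opening: 33.9
at [668.5 -23.4  28. ] [-3.141  0.     1.429] F [-0.5  0.  -0.2] t 3.7 | d [ 0.001  -0.0017 -0.0001] r [-0.0003  0.0004  0.0036]
```

```bash
python3 -m crank '[[0,0,0,0,0,0,1],[0,0,0,0,0,0,1],[0,0,0,0,0,0,1],[0,0,0,0,0,0,1]]'
python3 -m crank '[[0,0,-0.1,0,0,0,1],[0,0,-0.2,0,0,0,1],[0,0,-0.3,0,0,0,1],[0,0,-0.35,0,0,0,1],[0,0,-0.35,0,0,0,1]]'
python3 -c "
from h import *
th=1.5194;j=np.array([489.83,-47.29]);a=np.array([np.cos(th),np.sin(th)])
for e in(70,):
  p=j+a*(-e-112.5);print(p);go([*p,132],th)"
```

```text
time: 4.1
tool_pos: [668.4, -23.4, 27.9]
tool_rot: [-3.141, 0.0, 1.428]
force: [-0.8, 0.1, 1.0]
opening: 25.7
time: 4.6
tool_pos: [669.5, -23.3, 134.6]
tool_rot: [3.139, -0.001, 1.429]
force: [0.2, -0.2, -2.1]
opening: 25.8
[ 480.45429941 -229.54900866]
at [669.5 -23.3 134.6] [ 3.139e+00 -1.000e-03  1.429e+00] F [ 0.2 -0.2 -2.1] t 4.6 | d [-0.7697 -0.5263  0.0069] r [ 0.0034 -0.0006 -0.1156]
```

Gripped: 25.7 mm opening, and 2 N matches the scraper's weight. Lifting higher, then going diagonally to the place before the jig.

```bash
python3 -m crank '[[-0.05,0,-0.12,0,0,0,1],[-0.2,-0.08,-0.15,0,0,-0.06,1],[-0.34,-0.18,-0.15,0.003,0,-0.1156,1],[-0.48,-0.27,-0.15,0.003,0,-0.1156,1],[-0.6,-0.38,-0.15,0.003,0,-0.1156,1]]'
python3 -c "
from h import *
go([480.5,-229.5,132],1.5194)"
```

```text
time: 5.1
tool_pos: [529.9, -185.4, 176.6]
tool_rot: [-3.138, 0.001, 1.519]
force: [0.4, -0.6, -1.4]
opening: 25.6
at [ 529.9 -185.4  176.6] [-3.138e+00  1.000e-03  1.519e+00] F [ 0.4 -0.6 -1.4] t 5.1 | d [-0.1553 -0.1564  0.1493] r [-0.0049  0.0007 -0.    ]
```

```bash
python3 -m crank '[[-0.1,-0.08,0,0,0,0,1],[-0.15,-0.14,0.07,0,0,0,1],[-0.15,-0.14,0.15,0,0,0,1],[-0.15,-0.14,0.15,0,0,0,1]]'
python3 -m crank '[[0,0,0,0,0,0,1],[0,0,0,0,0,0,1]]'
python3 - <<'E'
from h import *
go([480.5,-229.5,132],1.5194)
m=env.camera_model("wrist");im=env.grab_frame("wrist")
th=1.5194;j=np.array([489.83,-47.29]);R=np.array([[np.cos(th),-np.sin(th)],[np.sin(th),np.cos(th)]])
for l in[(0,-38,26),(0,38,26),(-80,-38,26),(-80,38,26),(0,-50,26),(0,50,26),(-195,60,18),(-195,-60,18)]:print(l,np.round(w2p(m,[*(R@l[:2]+j),l[2]])*1.5,0))
cv2.imwrite("pics/w2.png",cv2.resize(im,(768,576),interpolation=cv2.INTER_CUBIC))
E
```

```text
time: 5.5
tool_pos: [485.0, -226.3, 130.0]
tool_rot: [-3.134, -0.001, 1.518]
force: [0.4, 1.1, -1.9]
opening: 25.5
time: 5.7
tool_pos: [488.0, -226.6, 133.5]
tool_rot: [-3.139, 0.0, 1.52]
force: [-0.2, -0.9, -0.9]
opening: 25.8
at [ 488.  -226.6  133.5] [-3.139  0.     1.52 ] F [-0.2 -0.9 -0.9] t 5.7 | d [-0.011  -0.0244  0.0052] r [-0.003   0.0006  0.0009]
(0, -38, 26) [446. -70.]
(0, 38, 26) [286. -70.]
(-80, -38, 26) [441. 109.]
(-80, 38, 26) [293. 109.]
(0, -50, 26) [472. -70.]
(0, 50, 26) [260. -70.]
(-195, 60, 18) [266. 319.]
(-195, -60, 18) [471. 319.]
```

View pics/w2.png

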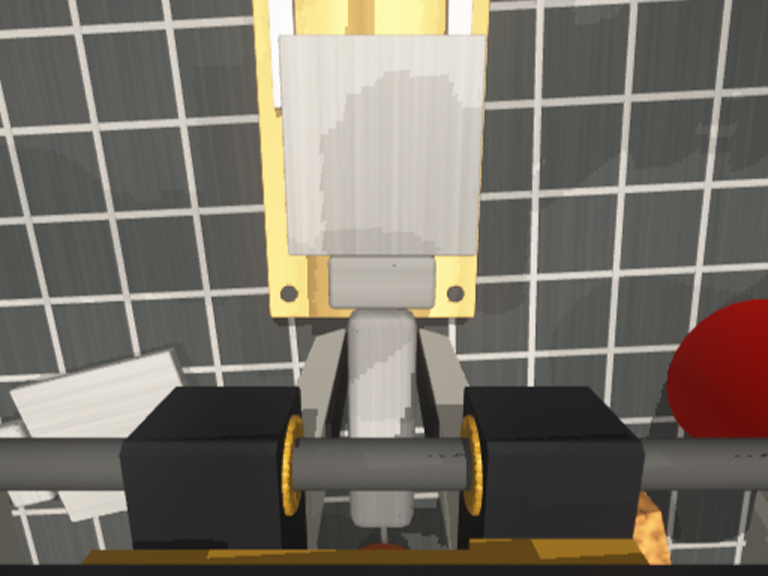

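Blade edge is at (279–487, 35) and centred at 383. The jig's end corners are (270,318) and (475,317), and the rails' inner faces are near 293 and 447 at the top row. The jig's axis is therefore about 6.5 mm left of the blade, with the yaw parallel. I'll shift, go down to just above the rails and look again.

```bash
python3 -m crank '[[-0.012,-0.022,0.06,-0.002,0,0,1],[-0.012,-0.022,0.14,-0.002,0,0,1],[-0.012,-0.022,0.2,-0.002,0,0,1],[-0.012,-0.022,0.24,-0.002,0,0,1],[-0.012,-0.022,0.24,-0.002,0,0,1]]'
python3 -m crank '[[0,0,0,0,0,0,1],[0,0,0,0,0,0,1],[0,0,0,0,0,0,1]]'
python3 - <<'E'
from h import *
go([481.5,-229.5,47],1.5194)
im=env.grab_frame("wrist")
go([481.5,-229.5,47],1.5194)
cv2.imwrite("pics/w3.png",cv2.resize(im,(768,576),interpolation=cv2.INTER_CUBIC))
E
```

```text
time: 6.25
tool_pos: [480.2, -229.7, 60.4]
tool_rot: [-3.139, 0.0, 1.52]
force: [0.1, -1.2, -2.0]
opening: 25.7
time: 6.55
tool_pos: [480.9, -230.1, 61.9]
tool_rot: [3.141, 0.0, 1.519]
force: [0.3, -0.4, -1.4]
opening: 25.9
at [ 480.9 -230.1   61.9] [3.141 0.    1.519] F [ 0.3 -0.4 -1.4] t 6.55 | d [0.0022 0.0018 0.0498] r [0.0003 0.0003 0.    ]
at [ 480.9 -230.1   61.8] [3.141 0.    1.519] F [ 0.6 -0.2 -1.5] t 6.6 | d [0.0021 0.002  0.0495] r [0.0002 0.0003 0.0001]
```

View pics/w3.png

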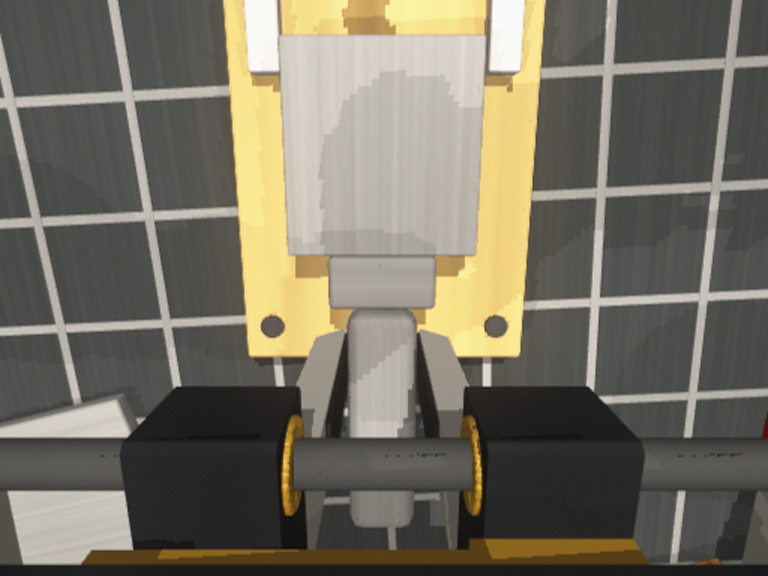

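Well aligned: the rails' inner faces are at 279/488 and the blade at 279–485 (mid 382 against 383.5), above rail ends at row 72. I'll lower it, correcting 0.5 mm to the right.

```bash
python3 -m crank '[[0,0.002,0.02,0,0,0,1],[0,0.002,0.04,0,0,0,1],[0,0.002,0.047,0,0,0,1],[0,0.002,0.047,0,0,0,1]]'
python3 -m crank '[[0,0,0.002,0,0,0,1],[0,0,0.004,0,0,0,1],[0,0,0.004,0,0,0,1]]'
python3 -c "
from h import *
go([481.5,-229.5,46],1.5194)"
```

```text
time: 7.0
tool_pos: [480.6, -230.1, 46.5]
tool_rot: [-3.14, 0.0, 1.519]
force: [-0.8, 1.1, -2.0]
opening: 25.4
time: 7.3
tool_pos: [481.0, -230.2, 46.0]
tool_rot: [-3.141, 0.0, 1.519]
force: [-0.3, 1.1, -1.0]
opening: 25.6
at [ 481.  -230.2   46. ] [-3.141  0.     1.519] F [-0.3  1.1 -1. ] t 7.3 | d [ 0.0024  0.0015 -0.0002] r [-0.0011  0.0003 -0.0003]
```

```bash
python3 -m crank '[[0.03,0,0.001,0,0,0,1],[0.06,0,0.002,0,0,0,1],[0.09,0,0.002,0,0,0,1],[0.12,0,0.002,0,0,0,1],[0.15,0,0.002,0,0,0,1]]'
python3 -m crank '[[0.02,0,0,0,0,0,1],[0.035,0,0,0,0,0,1],[0.035,0,0,0,0,0,1]]'
python3 -c "
from h import *
go([481.5,-229.5,46],1.5194)
im=env.grab_frame('wrist')
cv2.imwrite('pics/w4.png',cv2.resize(im,(768,576),interpolation=cv2.INTER_CUBIC))"
```

```text
time: 7.8
tool_pos: [484.0, -185.0, 45.9]
tool_rot: [3.141, 0.001, 1.519]
force: [0.1, -4.3, 7.2]
opening: 25.7
time: 8.1
tool_pos: [484.6, -173.9, 45.9]
tool_rot: [3.141, 0.0, 1.52]
force: [0.9, -0.3, 9.1]
opening: 25.8
at [ 484.6 -173.9   45.9] [3.141 0.    1.52 ] F [ 0.9 -0.3  9.1] t 8.1 | d [-0.1857 -0.0011 -0.0004] r [0.0007 0.0003 0.0009]
```

View pics/w4.png

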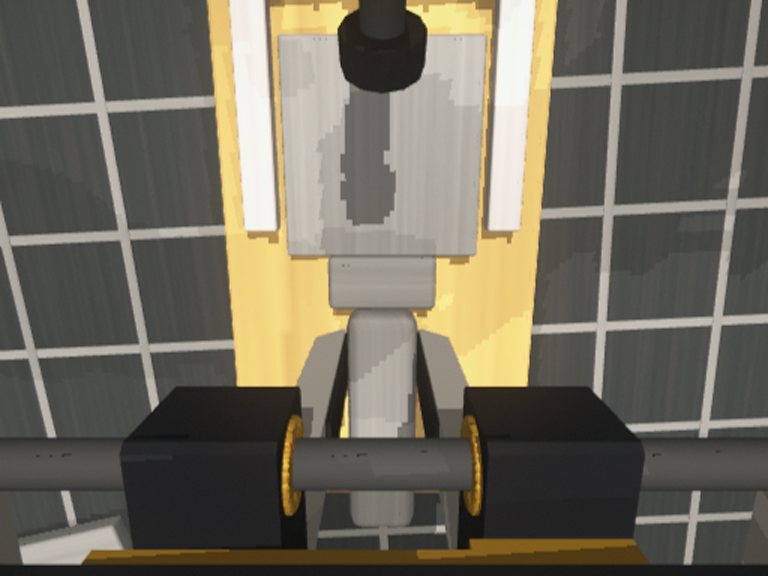

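Blade is flat between the rails (rails at 278/487, blade at 279–485), under the open pad at (382,50). Approaching the fence gently.

```bash
python3 -m crank '[[0.01,0,-0.001,0,0,0,1],[0.02,0,-0.001,0,0,0,1],[0.03,0,-0.001,0,0,0,1],[0.03,0,-0.001,0,0,0,1]]'
python3 -m crank '[[0.003,0,0,0,0,0,1],[0.006,0,0,0,0,0,1],[0.006,0,0,0,0,0,1]]'
python3 -c "
from h import *
go([481.5,-229.5,46],1.5194)"
```

```text
time: 8.55
tool_pos: [484.7, -165.3, 45.9]
tool_rot: [-3.141, 0.0, 1.52]
force: [0.0, -1.4, 7.5]
opening: 25.6
time: 8.85
tool_pos: [484.8, -163.9, 45.9]
tool_rot: [-3.142, 0.001, 1.519]
force: [-0.4, -3.3, 6.4]
opening: 25.9
at [ 484.8 -163.9   45.9] [-3.142e+00  1.000e-03  1.519e+00] F [-0.4 -3.3  6.4] t 8.85 | d [-0.219   0.0004 -0.0003] r [-0.0001  0.0008 -0.0002]
```

```bash
for i in 1; do python3 -m crank '[[0.003,0,0,0,0,0,1],[0.003,0,0,0,0,0,1]]'; python3 -m crank '[[0.003,0,0,0,0,0,1],[0.003,0,0,0,0,0,1]]';python3 -m crank '[[0.003,0,0,0,0,0,1],[0.003,0,0,0,0,0,1]]'; done
```

```text
time: 9.05
tool_pos: [484.8, -163.1, 45.9]
tool_rot: [-3.142, 0.001, 1.519]
force: [0.1, -3.3, 5.7]
opening: 25.8
time: 9.25
tool_pos: [484.9, -162.1, 45.9]
tool_rot: [-3.142, 0.001, 1.519]
force: [0.5, -4.9, 6.1]
opening: 25.8
time: 9.45
tool_pos: [484.9, -161.3, 45.9]
tool_rot: [-3.142, 0.001, 1.519]
force: [-0.7, -5.5, 6.6]
opening: 25.9
```

```bash
python3 -m crank '[[0.002,0,0,0,0,0,1],[0.002,0,0,0,0,0,1]]'; python3 -m crank '[[0.002,0,0,0,0,0,1],[0.002,0,0,0,0,0,1]]'
```

```text
time: 9.65
tool_pos: [484.9, -160.7, 45.9]
tool_rot: [-3.142, 0.001, 1.519]
force: [-0.1, -3.8, 6.7]
opening: 25.9
time: 9.85
tool_pos: [484.9, -160.1, 45.9]
tool_rot: [-3.142, 0.001, 1.519]
force: [-0.5, -3.3, 6.7]
opening: 25.5
```

```bash
python3 -m crank '[[0.002,0,0,0,0,0,1],[0.002,0,0,0,0,0,1]]'; python3 -m crank '[[0.002,0,0,0,0,0,1],[0.002,0,0,0,0,0,1]]'
```

```text
time: 10.05
tool_pos: [485.0, -159.5, 45.9]
tool_rot: [-3.141, 0.001, 1.519]
force: [0.6, -4.3, 7.7]
opening: 25.7
time: 10.25
tool_pos: [485.0, -159.5, 45.9]
tool_rot: [3.141, 0.001, 1.519]
force: [0.4, -8.1, 4.5]
opening: 25.7
```

```bash
python3 -m crank '[[0.002,0,0,0,0,0,1],[0.002,0,0,0,0,0,1]]'
```

```text
time: 10.45
tool_pos: [485.0, -159.4, 45.9]
tool_rot: [3.141, 0.002, 1.518]
force: [0.8, -11.1, 3.2]
opening: 25.7
```

Contact with the fence: y stuck at −159.4 while force rose to 11 N. Releasing.

```bash
python3 -m crank '[[0,0,0,0,0,0,0],[0,0,0,0,0,0,0],[0,0,0,0,0,0,0],[0,0,0,0,0,0,0],[0,0,0,0,0,0,0]]'
python3 -m crank '[[0,0,-0.03,0,0,0,0],[0,0,-0.1,0,0,0,0],[-0.1,0,-0.2,0,0,0,0],[-0.3,0,-0.3,0,0,0,0],[-0.4,0,-0.4,0,0,0,0]]'
python3 - <<'E'
from h import *
go([484.9,-159.5,200],1.5194)
m=env.camera_model("wrist");im=env.grab_frame("wrist");print(np.round(m["cam_to_world"],2).tolist())
cv2.imwrite("pics/w5.png",cv2.resize(im,(768,576),interpolation=cv2.INTER_CUBIC))
s=env.grab_frame("side")[160:310,200:300]
cv2.imwrite("pics/s5.png",cv2.resize(s,(400,600),interpolation=cv2.INTER_CUBIC))
E
```

```text
time: 10.95
tool_pos: [484.7, -158.0, 45.5]
tool_rot: [-3.141, 0.0, 1.52]
force: [-0.3, 0.1, -0.2]
opening: 47.1
time: 11.45
tool_pos: [478.2, -272.5, 161.2]
tool_rot: [-3.14, 0.0, 1.52]
force: [1.0, 1.1, -0.1]
opening: 46.4
at [ 478.2 -272.5  161.2] [-3.14  0.    1.52] F [ 1.   1.1 -0.1] t 11.45 | d [ 0.3773  0.0028 -0.1294] r [-0.0021  0.0003  0.0006]
[[1.0, -0.05, -0.01, 482.36], [-0.05, -0.97, -0.24, -203.7], [-0.0, 0.24, -0.97, 315.79], [0.0, 0.0, 0.0, 1.0]]
```

View pics/w5.png

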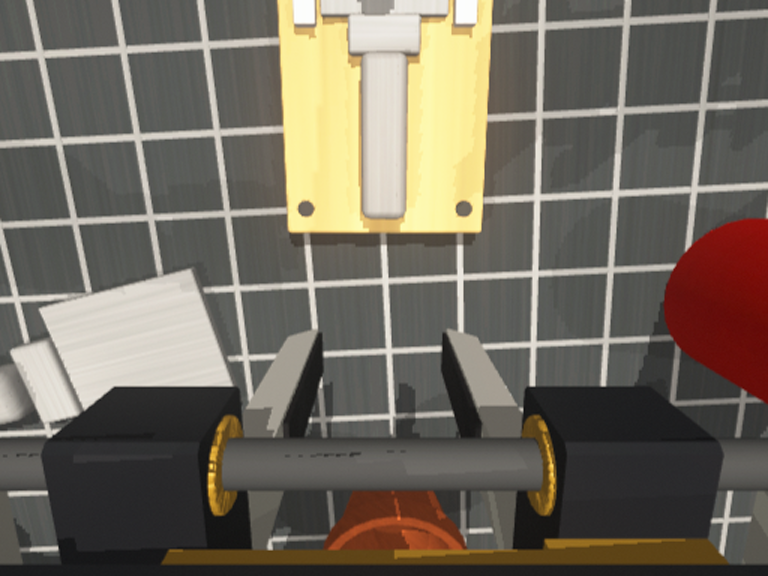

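Scraper released and lying straight on the board: handle end at (384,217), board end at row 233. Next I compute the tip arc for the clamp handle.

```bash
cat >> h.py <<'E'
J=np.array([490.7,-47.]);TH=1.5194;A=np.array([np.cos(TH),np.sin(TH)])
def tcp(lev,off=0):
    a=1.134-lev;n=np.array([-np.sin(a),np.cos(a)])
    p=np.array([90,78])+115*np.array([np.cos(a),np.sin(a)])+(7+off)*n
    x,z=p[0]-8,p[1]+25
    return [*(J+A*x),z]
def path(levs,off=0):
    o=env.observe();R=Ro.from_euler('xyz',o["tool_rot"])
    for l in levs:print(l,np.round(tcp(l,off),1),np.round(R.inv().apply(np.array(tcp(l,off))-o["tool_pos"])/300,4))
E
python3 -c "
from h import *
go(tcp(0,20),TH);path([0,.1,.2,.3])"
```

```text
at [ 479.3 -277.3  164.4] [3.137 0.004 1.513] F [0.1 0.6 0.2] t 11.55 | d [ 1.1217 -0.0076 -0.1846] r [ 0.0063  0.0045 -0.008 ]
0 [497.1  77.1 210.2] [ 1.1823 -0.0081 -0.1566]
0.1 [497.6  87.6 205.4] [ 1.2173 -0.0084 -0.1409]
0.2 [498.1  97.6 199.6] [ 1.2505 -0.0087 -0.1217]
0.3 [498.6 106.9 192.9] [ 1.2817 -0.009  -0.0994]
```

View pics/s5.png

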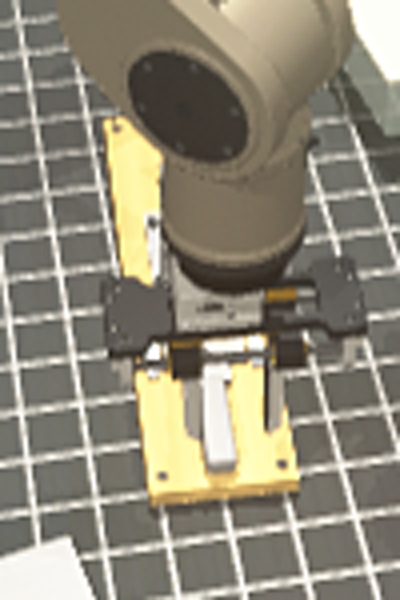

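The arm hides the blade in the side view, but the handle lies straight. Raising, closing the fingers and moving over to the clamp's handle.

```bash
python3 -m crank '[[0,0,-0.15,0,0,0,1],[0.1,0,-0.22,0,0,0,1],[0.25,0,-0.24,0,0,0,1],[0.4,0,-0.24,0,0,0,1],[0.55,0,-0.24,0,0,0,1]]'
python3 -m crank '[[0.15,0,0,0,0,0,1],[0.3,0,0,0,0,0,1],[0.4,0,0,0,0,0,1],[0.45,0,0,0,0,0,1],[0.45,0,0,0,0,0,1]]'
python3 -m crank '[[0,0,0,0,0,0,1],[0,0,0,0,0,0,1]]'
python3 -c "
from h import *
go(tcp(0,15),TH);path([0,.1,.2,.3])
im=env.grab_frame('wrist')
cv2.imwrite('pics/w6.png',cv2.resize(im,(768,576),interpolation=cv2.INTER_CUBIC))"
```

```text
time: 12.05
tool_pos: [487.3, -104.6, 232.5]
tool_rot: [-3.142, -0.0, 1.519]
force: [1.6, 0.0, 0.4]
opening: 10.6
time: 12.55
tool_pos: [494.2, 30.8, 232.0]
tool_rot: [-3.14, -0.0, 1.523]
force: [-0.5, -0.5, 0.4]
opening: 0.2
time: 12.75
tool_pos: [494.3, 27.3, 232.0]
tool_rot: [-3.141, 0.0, 1.518]
force: [0.3, -0.3, -0.6]
opening: 0.5
at [494.3  27.3 232. ] [-3.141  0.     1.518] F [ 0.3 -0.3 -0.6] t 12.75 | d [0.1211 0.0005 0.0515] r [-0.0013  0.0003 -0.002 ]
0 [497.1  77.1 210.2] [0.1664 0.0005 0.0726]
0.1 [497.6  87.6 205.4] [0.2013 0.0004 0.0885]
0.2 [498.1  97.6 199.6] [0.2345 0.0004 0.1077]
0.3 [498.6 106.9 192.9] [0.2657 0.0004 0.1302]
```

View pics/w6.png

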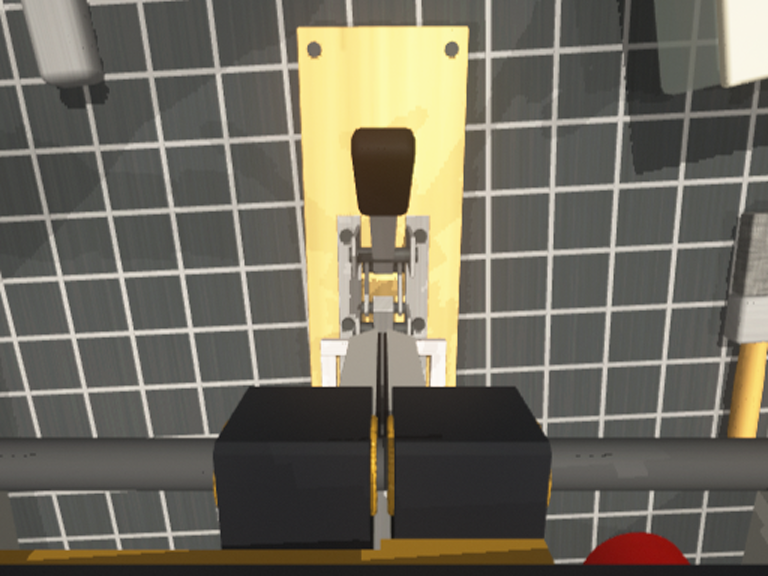

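The sleeve at (383,170) is dead ahead of the closed fingers (382). Approaching and starting the arc.

```bash
python3 -m crank '[[0.06,0,0.0515,0,0,0,1],[0.121,0,0.0515,0,0,0,1],[0.144,0,0.063,0,0,0,1],[0.166,0,0.073,0,0,0,1],[0.166,0,0.073,0,0,0,1]]'
python3 -c "
from h import *
go(tcp(0),TH);path([0.05,.1,.15,.2,.25,.3])"
```

```text
time: 13.3
tool_pos: [497.0, 78.1, 209.6]
tool_rot: [-3.14, 0.0, 1.519]
force: [-0.4, -0.3, -0.1]
opening: 0.3
at [497.   78.1 209.6] [-3.14   0.     1.519] F [-0.4 -0.3 -0.1] t 13.3 | d [-0.0032  0.0006 -0.0018] r [-0.0017  0.0006 -0.    ]
0.05 [497.4  82.4 207.9] [0.0145 0.0006 0.0057]
0.1 [497.6  87.6 205.4] [0.0318 0.0006 0.0141]
0.15 [497.9  92.7 202.6] [0.0486 0.0006 0.0233]
0.2 [498.1  97.6 199.6] [0.065  0.0006 0.0333]
0.25 [498.4 102.3 196.4] [0.0808 0.0006 0.0442]
0.3 [498.6 106.9 192.9] [0.0961 0.0007 0.0558]
```

```bash
python3 -m crank '[[0.0145,0,0.0057,0,0,0,1],[0.032,0,0.014,0,0,0,1],[0.049,0,0.023,0,0,0,1],[0.065,0,0.033,0,0,0,1]]'
python3 -c "
from h import *
path([.25,.3,.35,.4,.45,.5])"
```

```text
time: 13.7
tool_pos: [498.1, 97.5, 199.9]
tool_rot: [-3.141, 0.001, 1.519]
force: [1.0, -5.9, 0.7]
opening: 0.5
0.25 [498.4 102.3 196.4] [0.0162 0.     0.0117]
0.3 [498.6 106.9 192.9] [0.0314 0.     0.0233]
0.35 [498.8 111.3 189.2] [0.0461 0.     0.0357]
0.4 [499.1 115.5 185.2] [0.0602 0.     0.0488]
0.45 [499.3 119.5 181.1] [0.0735 0.     0.0625]
0.5 [499.5 123.3 176.8] [0.0862 0.     0.077 ]
```

```bash
python3 -m crank '[[0.016,0,0.0117,0,0,0,1],[0.0314,0,0.0233,0,0,0,1],[0.046,0,0.0357,0,0,0,1],[0.06,0,0.049,0,0,0,1],[0.0735,0,0.0625,0,0,0,1]]'
python3 -c "
from h import *
path([.5,.55,.6,.65,.7,.75])"
```

```text
time: 14.2
tool_pos: [499.2, 119.9, 181.0]
tool_rot: [-3.141, 0.0, 1.519]
force: [0.4, -5.0, 1.4]
opening: 0.2
0.5 [499.5 123.3 176.8] [0.0111 0.0003 0.014 ]
0.55 [499.6 126.9 172.2] [0.0231 0.0003 0.0291]
0.6 [499.8 130.2 167.6] [0.0342 0.0003 0.0447]
0.65 [500.  133.3 162.7] [0.0446 0.0003 0.0609]
0.7 [500.1 136.2 157.7] [0.0541 0.0003 0.0775]
0.75 [500.3 138.8 152.6] [0.0628 0.0003 0.0947]
```

```bash
python3 -m crank '[[0.011,0,0.014,0,0,0,1],[0.023,0,0.029,0,0,0,1],[0.034,0,0.0447,0,0,0,1],[0.0446,0,0.061,0,0,0,1],[0.054,0,0.0775,0,0,0,1]]'
python3 -c "
from h import *
path([.75,.8,.85,.9,.95,1])"
```

```text
time: 14.7
tool_pos: [500.0, 136.3, 157.7]
tool_rot: [-3.141, -0.0, 1.519]
force: [1.0, -2.2, 3.9]
opening: 0.4
0.75 [500.3 138.8 152.6] [0.0083 0.0003 0.0171]
0.8 [500.4 141.1 147.3] [0.0161 0.0003 0.0346]
0.85 [500.5 143.2 141.9] [0.0231 0.0003 0.0525]
0.9 [500.6 145.  136.5] [0.0291 0.0003 0.0707]
0.95 [500.7 146.5 130.9] [0.0342 0.0004 0.0892]
1 [500.7 147.8 125.3] [0.0384 0.0004 0.108 ]
```

```bash
python3 -m crank '[[0.008,0,0.017,0,0,0,1],[0.016,0,0.0346,0,0,0,1],[0.023,0,0.0525,0,0,0,1],[0.029,0,0.07,0,0,0,1],[0.034,0,0.089,0,0,0,1]]'
python3 -c "
from h import *
path([1,1.05,1.1,1.134,1.16,1.18])"
```

```text
time: 15.2
tool_pos: [500.7, 146.5, 131.1]
tool_rot: [-3.141, -0.0, 1.519]
force: [0.2, 0.8, 7.5]
opening: 0.5
1 [500.7 147.8 125.3] [0.0041 0.     0.0193]
1.05 [500.8 148.7 119.6] [0.0073 0.     0.0382]
1.1 [500.8 149.4 113.9] [0.0096 0.     0.0573]
1.134 [500.8 149.7 110. ] [0.0106 0.     0.0703]
1.16 [500.8 149.9 107. ] [0.0111 0.0001 0.0803]
1.18 [500.8 149.9 104.7] [0.0113 0.0001 0.088 ]
```

```bash
python3 -m crank '[[0.002,0,0.01,0,0,0,1],[0.004,0,0.0193,0,0,0,1],[0.006,0,0.029,0,0,0,1],[0.007,0,0.038,0,0,0,1]]'
python3 -m crank '[[0.001,0,0.01,0,0,0,1],[0.002,0,0.019,0,0,0,1],[0.003,0,0.025,0,0,0,1],[0.003,0,0.032,0,0,0,1]]'
python3 -c "
from h import *
path([1.134,1.16,1.18,1.2,1.25,1.3])"
```

```text
time: 15.6
tool_pos: [500.8, 148.9, 119.8]
tool_rot: [-3.141, -0.001, 1.52]
force: [1.0, 3.8, 6.3]
opening: 0.3
time: 16.0
tool_pos: [500.8, 150.0, 110.2]
tool_rot: [-3.141, -0.001, 1.52]
force: [0.8, 3.9, 4.9]
opening: 0.3
1.134 [500.8 149.7 110. ] [-0.0008 -0.      0.0008]
1.16 [500.8 149.9 107. ] [-0.0003 -0.      0.0108]
1.18 [500.8 149.9 104.7] [-0.0002 -0.      0.0185]
1.2 [500.8 150.  102.4] [-0.0001 -0.      0.0261]
1.25 [500.8 149.8  96.6] [-0.0007 -0.      0.0453]
1.3 [500.8 149.3  90.9] [-0.0023 -0.      0.0645]
```

```bash
python3 -m crank '[[0,0,0.006,0,0,0,1],[0,0,0.012,0,0,0,1]]'; python3 -m crank '[[0,0,0.006,0,0,0,1],[0,0,0.006,0,0,0,1]]'; python3 -m crank '[[0,0,0.004,0,0,0,1],[0,0,0.004,0,0,0,1]]'
```

```text
time: 16.2
tool_pos: [500.7, 149.8, 106.5]
tool_rot: [-3.141, -0.001, 1.52]
force: [1.4, 3.0, 4.5]
opening: 0.3
time: 16.4
tool_pos: [500.3, 149.1, 104.6]
tool_rot: [-3.14, 0.0, 1.519]
force: [0.3, 1.6, 1.1]
opening: 0.3
time: 16.6
tool_pos: [500.3, 148.9, 103.5]
tool_rot: [-3.14, 0.0, 1.519]
force: [-0.3, 1.3, 0.7]
opening: 0.2
```

```bash
python3 -m crank '[[0,0,0.004,0,0,0,1],[0,0,0.004,0,0,0,1]]'
```

```text
time: 16.8
tool_pos: [500.4, 148.9, 102.4]
tool_rot: [-3.14, 0.0, 1.519]
force: [-0.3, 1.3, 2.1]
opening: 0.5
```

```bash
python3 -m crank '[[0,0,0.004,0,0,0,1],[0,0,0.004,0,0,0,1]]'; python3 -m crank '[[0,0,0.004,0,0,0,1],[0,0,0.004,0,0,0,1]]'
```

```text
time: 17.0
tool_pos: [500.4, 148.8, 101.2]
tool_rot: [-3.14, 0.0, 1.519]
force: [-0.4, -0.5, 1.8]
opening: 0.9
time: 17.2
tool_pos: [500.5, 148.8, 100.0]
tool_rot: [-3.14, 0.0, 1.519]
force: [-1.0, -0.1, 0.9]
opening: 0.5
```

```bash
python3 -m crank '[[0,0,0.003,0,0,0,1],[0,0,0.003,0,0,0,1]]'
```

```text
time: 17.4
tool_pos: [500.5, 148.8, 99.1]
tool_rot: [-3.14, 0.0, 1.519]
force: [0.7, 0.5, 0.5]
opening: 0.5
```

```bash
python3 -m crank '[[0,0,0.004,0,0,0,1],[0,0,0.004,0,0,0,1]]'; python3 -m crank '[[0,0,0.004,0,0,0,1],[0,0,0.004,0,0,0,1]]'
```

```text
time: 17.6
tool_pos: [500.5, 148.9, 97.9]
tool_rot: [-3.14, 0.0, 1.519]
force: [-0.3, -1.0, 2.2]
opening: 0.6
time: 17.8
tool_pos: [500.6, 148.9, 96.7]
tool_rot: [-3.141, 0.0, 1.519]
force: [-1.0, -0.6, 2.0]
opening: 0.5
```

```bash
python3 -m crank '[[0,0,0.004,0,0,0,1],[0,0,0.004,0,0,0,1]]'
```

```text
time: 18.0
tool_pos: [500.7, 148.9, 95.8]
tool_rot: [-3.141, 0.0, 1.519]
force: [-2.0, -1.8, 7.1]
opening: 0.5
```

```bash
python3 -m crank '[[0,0,0.002,0,0,0,1],[0,0,0.002,0,0,0,1]]'; python3 -m crank '[[0,0,0.002,0,0,0,1],[0,0,0.002,0,0,0,1]]'
```

```text
time: 18.2
tool_pos: [500.7, 148.9, 95.4]
tool_rot: [-3.141, -0.0, 1.519]
force: [-2.8, -1.5, 12.9]
opening: 0.5
time: 18.4
tool_pos: [500.7, 148.8, 95.0]
tool_rot: [-3.141, -0.0, 1.519]
force: [-5.8, -2.9, 18.5]
opening: 0.4
```

```bash
python3 -m crank '[[0,0,0.001,0,0,0,1],[0,0,0.001,0,0,0,1]]'
python3 -m crank '[[0,0,-0.02,0,0,0,1],[0,0,-0.1,0,0,0,1],[0,0,-0.25,0,0,0,1],[0,0,-0.4,0,0,0,1],[0,0,-0.5,0,0,0,1]]'
python3 -m crank '[[0,0.1,-0.1,0,0,0,1],[0.1,0.25,-0.1,0,0,0,1],[0.2,0.4,-0.1,0,0,0,1],[0.35,0.55,-0.1,0,0,0,1],[0.5,0.65,-0.1,0,0,0,1]]'
python3 - <<'E'
from h import *
a=env.grab_frame("top")[175:235,215:340];b=env.grab_frame("side")[170:300,215:290]
a=cv2.resize(a,(500,240),interpolation=cv2.INTER_CUBIC);b=cv2.resize(b,(300,520),interpolation=cv2.INTER_CUBIC)
c=np.zeros((520,800,3),np.uint8);c[:240,:500]=a;c[:,500:]=b
cv2.imwrite("pics/f1.png",c)
E
```

```text
time: 18.6
tool_pos: [500.8, 148.9, 94.9]
tool_rot: [-3.141, -0.0, 1.519]
force: [-7.0, -3.3, 22.0]
opening: 0.2
time: 19.1
tool_pos: [501.3, 149.0, 247.0]
tool_rot: [3.141, -0.001, 1.519]
force: [0.6, 0.2, -0.4]
opening: 0.7
time: 19.6
tool_pos: [688.6, 269.8, 273.7]
tool_rot: [-3.141, 0.0, 1.518]
force: [-0.8, 0.0, 1.1]
opening: 0.5
```

View pics/f1.png

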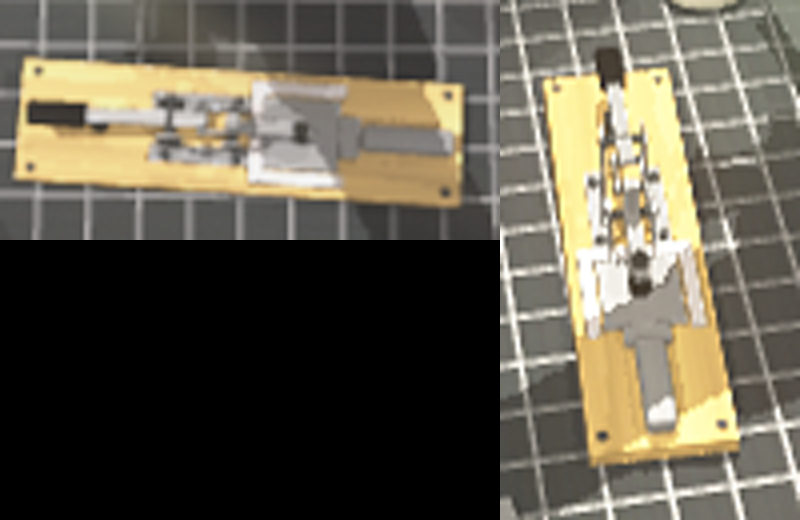

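The handle is down (top view, sleeve at (55,112)), the pad is on the blade at (300,130), and the blade lies between the rails and against the fence. The arm is clear.

```bash
python3 -m crank '[[0,0,0,0,0,0,1],[0,0,0,0,0,0,1],[0,0,0,0,0,0,1]]'; python3 -c "
from station import env
print(env.observe()['force'],env.finish_job())"
```

```text
time: 20.0
tool_pos: [686.5, 268.3, 274.7]
tool_rot: [-3.141, -0.0, 1.518]
force: [0.1, -0.0, 0.3]
opening: 0.8
the job is handed in; nothing more can be done
[ 0.13460773 -0.04400193  0.31333128] None
```

The scraper is clamped in the jig and the job is handed in at 20.0 s of the 69 s allowed; no verdict is reported.

- **Scraper:** I picked the smallest of the three, laid it between the rails about 70 mm short of the fence, and slid it in under the open pad. I stopped when it would go no further, with the push on the fence at about 11 N (limit 35 N), and then let go.
- **Clamp:** I pushed the handle down along its arc, with a peak of about 7.5 N before centre. Past centre it met the rubber stop at roughly lever 1.25, which I estimated from the fingertip position. I seated it with about 22 N downward, 23 N in all (limit 40 N).
- **Last checks:** The final top and side views show the blade against the fence between the rails, with the pad on it and the handle down. The arm was clear with about zero force. I saw nothing else move, and no check failed or disagreed.
- **Not measured:** I did not measure the pad's compression, or the handle's angle after the fingers left it; both rest on the pictures and the force felt at the stop.

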